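# Close the cooling pump's strainer

## Robot

A 6-joint arm with a two-finger parallel gripper is mounted at the origin on the work surface. World frame = base frame: x ahead of the robot, y to its left, z up, the work surface at z = 0. Lengths are in m, angles in rad, forces in N, time in s.
With the tool pointing down it reaches from about 0.325 to 0.9 m from the base axis. Payload 6.1 kg.
Tool frame: the origin (TCP) lies at the very end of the fingers, on their centre line; the grasp point (between the pads) lies 19 mm behind it (arm.grip_point_offset is the distance from the TCP to the grasp point, in m); z points along the fingers, y is the line along which they close (so a half turn about z gives the same grasp; the last joint's range is limited). The gripper opens to 85 mm and grips with 20 to 120 N. Pads are 22 mm wide; open, the fingers measure 114 mm over their backs; the gripper's body (76 mm by 85 mm) begins 54 mm behind the grasp point. The pads swing forward as they close: fully open they stand 13 mm farther back than shut.
Start: joints at [-1.32, 0.22, 1.526, -0, 1.395, -0.126], TCP at [0.23, -0.581, 0.231] pointing down, gripper open.
Joint ranges: [-2.98, 2.98], [-0.91, 2.08], [0.09, 2.57], [-1.24, 4.39], [0.2, 2.65], [-2.68, 2.68]. Speed limits (rad/s): [2.57, 2.57, 3.01, 3.14, 3.14, 3.14].

## Interface

Orientations are given as [roll, pitch, yaw] about the fixed x, y, z axes, in that order (R = Rz(yaw) Ry(pitch) Rx(roll)).
In Python, from station import arm, optics, close_job, boxes_of, mark_of gives the robot as it stands.
- The arm moves only by the tool move_arm, never from a script. Its argument "plan" is a list of rows, each an object with "gripper": the closure, from 0 (fully open) to 1 (shut); "slide": the shift along the world's x, y, z in cm, a list of three; "rot": the turn, a rotation vector about the world's x, y, z in degrees, a list of three. A call has 1 to 5 rows; each row is the pose to reach, as a shift and turn from the pose commanded when the call began; what a row does not reach only later rows make up. A row lasts 1/12 s, in which the tool goes at most 41.7 mm and 7.16 degrees, less where a joint would pass 70% of its speed; a pose out of reach is approached as far as the arm can. A call with a gripper value outside its range is refused whole. The fingers move at their own pace and stop on an object; "force" is the grip in N (left out, the last holds). Time passes only in rows, so rows that repeat a pose let the fingers close. It gives the time, the measured TCP pose, the force, the opening and the grip force at its end, in the units of the state.
- arm.observe(): the state, without advancing time (a new reading comes with each control period).
- optics.read_camera(name): name is "scene" or "top" or "wrist"; returns a dict with "image" (400x640x3 uint8, red, green, blue), "depth" (400x640 float32, m along the optical axis (not along the pixel's ray), 0 where there is no reading), "camera_matrix" (3x3 intrinsics, pixels), "eye" and "rotation" of the camera in the world; the wrist camera has in their place "tool_from_camera" (4x4, takes a point from camera to tool coordinates, whose origin is the TCP and whose axes are the flange's). Camera axes: x right, y down, z forward; pixel columns grow to the right and rows downward; lengths in m; the calibration is good to about 2 mm. A picture is of the moment at which its call begins: read the wrist's pose just before it.
- close_job(): hands the job in; it is judged then, once.
Trained networks look in the newest picture that a camera, given by its name, has taken for a name from the list of things; names that differ only in an ending like _2 or _b are one class to them, and where a whole thing is asked for, a point or a joint stands for the part that bears it (a point fixed in the world has none). Each returns a list of dicts, best first, with "score" (0 to 1); they miss things now and then, are a little off and sometimes report something else, mostly with a low value. They report only what shows in the picture. A call takes as long as a camera call. They do not tell look-alikes from the thing itself.
- boxes_of(query, camera): "location" ([x, y, z] in m, in the coordinates of the camera as it stood for that picture, good to about 4 mm: the middle of the surface that is visible of it).
- mark_of(query, camera): "location" ([x, y, z] in m, in the coordinates of the camera as it stood for that picture, good to about 4 mm: a listed point, or the origin of a listed thing).
The state is a dict: "t": time; "q": joint angles; "qd": joint speeds; "tau": joint torques, N m; "eef_pos": TCP position; "ee_rot": TCP orientation; "wrist_force": force on the tool from outside, world axes, zero at the start; "torque": the same for the moment, N m; "finger_gap": opening from 0.0 (shut) to 1.0 (fully open); "grip_force": force on a finger pad.
Only numpy, scipy, OpenCV 4.12 (cv2) and the standard library are available. Lean on these libraries where they do the work, as an engineer would, in place of code of your own. Each camera call takes 0.05 s, during which the arm holds its last target. There are 200 camera calls.

## Task

Put the white strainer basket back on its ledge inside the pump's pot, setting it down gently. Then fit the orange lid between the white lugs and turn it clockwise by its handle until it is firmly tight on the seal, without over-tightening it. Leave the other things on the bench alone.

Things in the scene. Friction and masses are not known exactly. Their poses are not given: they have to be found in the camera images.
- pump: Cooling water pump fixed on a grey 400 x 150 mm base plate: black upright strainer pot, behind it the pump housing and a blue motor. Origin on the pot's axis at bench level; +x points from the pot to the motor, +z up. Nothing on the pump is higher than 170 mm. Its position and heading vary.
- pot_mouth (a point): Centre of the pot's open mouth, level with the collar's top, 170 mm above the bench. Collar 152 mm outside, 124 mm inside. Inside its top stand 3 white lugs, 10 mm high, each 44 deg wide, inner faces on a 106 mm circle, centred at 60, 180 and 300 deg from the pump's +x (counterclockwise from above). The 76 deg gaps between them are centred at 0, 120 and 240 deg.
- basket_ledge (a point): Centre of the ring ledge inside the pot, 66 mm below the mouth; its opening is 69 mm wide, the pot's bore above it 80 mm. The basket's flange rests on it, in any heading; the basket's origin is then 70 mm below this point and its handle stands up into the lid's hollow.
- seal_face (a point): Where the face of the red rubber seal ring (82 to 104 mm wide) lies when new, 20 mm below the mouth. Seals differ in thickness and wear: the face lies 0 to 5 mm below this point, differently each time, and is not measured. It yields about 1 mm per 25 N.
- lid: Orange lid, 0.3 kg, lying on the bench handle up. Origin: centre of its underside. Disc 101 mm wide, 30 mm thick, hollow below, with 3 ears of round section (8 mm) reaching to 119 mm, each 62 deg wide, centred at 0, 120, 240 deg of its own x. Each ear's top rises from 9 mm (clockwise end) to 18 mm above the underside: it enters a gap, then turned clockwise wedges under a lug.
- lid_grip (a point): Where to grip the lid: on its axis, 56 mm above its underside. The handle is a bar 96 mm long (lid's x), 16 mm wide (y), 36 mm high, its top 10 mm above this point. Dropped in a gap the lid rests on the seal. From mid-gap it becomes tight after some 30 to 65 deg, sinking about 1 mm meanwhile. Firmly tight: turning takes 0.9 to 1 N m; above some 1.3 N m the seal is crushed. It stays when let go.
- basket: White strainer basket, 0.12 kg, standing on the bench. Origin: centre of its underside. Slotted body 56 to 63 mm wide, 70 mm tall; flange 76 mm wide, its underside 70 mm above the origin; handle bar across the top, top at 124 mm.
- basket_grip (a point): Middle of the basket's handle bar, 116 mm above its underside. The bar is 69 mm long (basket's x), 14 mm wide (y), 10 mm high, its top 8 mm above this point, 41 mm clear above the flange.
- spare_seal: Bystander: red rubber ring, 104 mm wide, 12 mm high.
- grease_jar: Bystander: small jar with blue cap, 60 mm wide, 55 mm high.
- wash_bottle: Bystander: white bottle with blue cap, 72 mm wide, 170 mm high.
- wrench: Bystander: steel wrench lying on the bench.
- screwdriver: Bystander: red screwdriver lying on the bench.
Mind the look-alikes: they are no part of the job. What is shaped like the basket but pink is not meant.

How it is judged:
By the outcome, as a careful person would: the job done as asked, in the order asked, and still so for the second after the job is handed in, with the robot touching nothing.
It also fails if it takes over 64 s, if anything falls off the work surface, if the arm or the gripper's body presses on something with over 40 N, if the wrist force passes 120 N, or if a joint passes its speed limit or range.

## Working session

There is one attempt and no reset: what is moved stays moved. The work goes in short steps, Python scripts to look and compute and a tool call to move; the robot and the scene stay as the last step left them, time stands still between calls to the robot, and variables do not carry over. Pictures are saved under pics/ and viewed, at most 11 in all, crops included, and the job is handed in when it is done.

Besides the shell and the picture viewer there is one more tool, called after ">>>" in YAML: its name, and indented under it one key for each argument. move_arm: Moves the arm, as the interface text tells. Its arguments: {"type":"object","properties":{"plan":{"type":"array","items":{"type":"object","properties":{"gripper":{"type":"number"},"slide":{"type":"array","items":{"type":"number"}},"rot":{"type":"array","items":{"type":"number"}}}}},"force":{"type":"number"}},"required":["plan"]}

```bash
mkdir -p pics
cat > h.py <<'E'
import numpy as np, cv2
from station import arm, optics, close_job, boxes_of, mark_of
from scipy.spatial.transform import Rotation as R
def pose(st):
    r=np.array(st['ee_rot']); 
    M=R.from_euler('xyz',r).as_matrix() if r.shape==(3,) else (r if r.shape==(3,3) else R.from_quat(r).as_matrix())
    T=np.eye(4);T[:3,:3]=M;T[:3,3]=st['eef_pos'];return T
def cam(name):
    st=arm.observe(); c=optics.read_camera(name)
    if name=='wrist': T=pose(st)@np.array(c['tool_from_camera'])
    else:
        T=np.eye(4);T[:3,:3]=np.array(c['rotation']);T[:3,3]=c['eye']
    c['T']=T;return c
def w(c,p): return (c['T']@np.r_[p,1])[:3]
def px(c,p):
    q=c['camera_matrix']@np.array(p);return (q[:2]/q[2]).round()
def cloud(c):
    K=c['camera_matrix'];d=c['depth'];v,u=np.mgrid[:d.shape[0],:d.shape[1]]
    P=np.stack([(u-K[0,2])/K[0,0]*d,(v-K[1,2])/K[1,1]*d,d],-1)
    return P@c['T'][:3,:3].T+c['T'][:3,3]
def save(c,n): cv2.imwrite('pics/'+n,c['image'][...,::-1])
E
python3 - <<'E'
from h import *
np.set_printoptions(precision=3,suppress=True)
print(arm.observe())
ims=[]
for n in ['top','scene']:
    c=cam(n); ims.append(c['image'])
    save(c,n+'.png'); print(n,c['T'])
    for q in ['pump','pot_mouth','lid','lid_grip','basket','basket_grip','wash_bottle','grease_jar']:
        for r in mark_of(q,n)[:3]: print(n,q,round(r['score'],2),w(c,r['location']),px(c,r['location']))
E
```

```text
{'t': 0.0, 'q': array([-1.32 ,  0.221,  1.528, -0.   ,  1.395, -0.126]), 'qd': array([-0.001,  0.001, -0.001,  0.001, -0.001, -0.   ]), 'tau': array([ -0.001, -49.69 , -38.94 ,  -0.   ,   0.011,  -0.   ]), 'eef_pos': array([ 0.23 , -0.581,  0.23 ]), 'ee_rot': array([-3.14 , -0.   ,  0.377]), 'wrist_force': array([-0.672, -0.797,  0.33 ]), 'torque': array([ 0.009, -0.006,  0.014]), 'grip_force': 0.0, 'finger_gap': 0.9992133280359335}
top [[-3.071 -0.008 -1.583  0.407]
 [-3.071 -0.008 -1.583  0.045]
 [-3.071 -0.008 -1.583  1.518]
 [ 0.     0.     0.     1.   ]]
top pump 0.83 [-1.979 -2.342 -0.869] [319. 206.]
top pot_mouth 0.95 [-1.716 -2.079 -0.606] [319. 203.]
top lid 0.62 [-3.455 -3.818 -2.345] [458. 210.]
top lid 0.6 [-1.704 -2.067 -0.594] [319. 203.]
top lid 0.58 [-2.782 -3.145 -1.672] [395. 237.]
top lid_grip 0.71 [-2.695 -3.058 -1.585] [397. 236.]
top lid_grip 0.32 [-1.84  -2.203 -0.73 ] [320. 203.]
top basket 0.83 [-1.7   -2.063 -0.59 ] [294. 260.]
top basket 0.78 [-0.974 -1.336  0.136] [224. 227.]
top basket 0.73 [-1.368 -1.731 -0.258] [262. 234.]
top basket_grip 0.9 [-1.513 -
[... 353 characters left out ...]
    0.     0.     1.   ]]
scene pump 0.95 [3.409 2.214 2.93 ] [311. 222.]
scene pot_mouth 0.6 [3.219 2.025 2.741] [309. 181.]
scene pot_mouth 0.24 [3.244 2.05  2.766] [309. 186.]
scene lid 0.97 [4.139 2.945 3.661] [240. 195.]
scene lid_grip 0.65 [4.074 2.88  3.596] [237. 182.]
scene basket 0.95 [2.675 1.481 2.197] [413. 214.]
scene basket 0.94 [3.363 2.168 2.884] [342. 187.]
scene basket 0.88 [2.821 1.627 2.343] [406. 190.]
scene basket_grip 0.9 [2.692 1.498 2.214] [413. 164.]
scene basket_grip 0.65 [3.232 2.038 2.754] [344. 160.]
scene basket_grip 0.58 [2.888 1.694 2.41 ] [377. 177.]
scene wash_bottle 0.56 [2.372 1.178 1.894] [431. 277.]
scene grease_jar 0.92 [2.619 1.424 2.14 ] [403. 251.]
```

View pics/top.png

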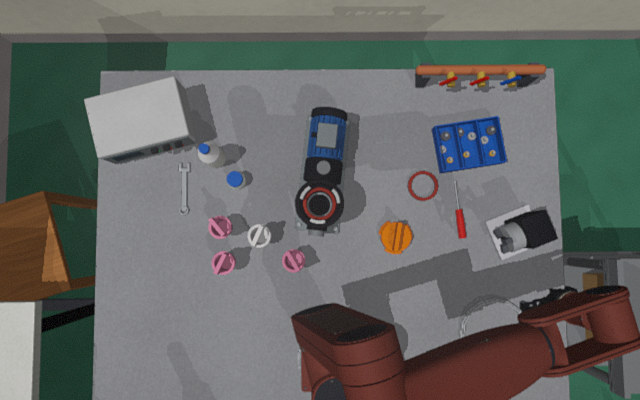

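View pics/scene.png

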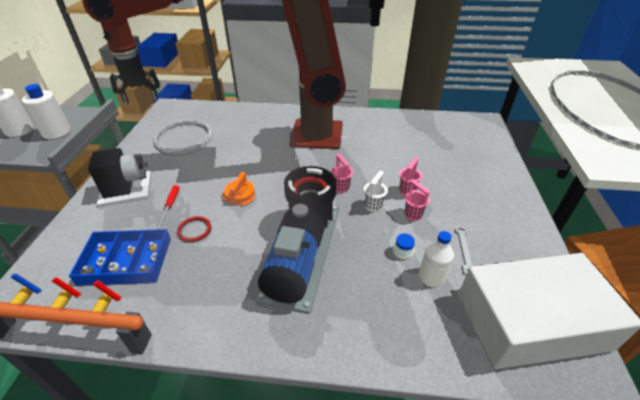

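The top picture shows four basket shapes: pink at (220,227), (222,263) and (293,261), and white at (258,236). The white one is the one meant. The pot is at (319,204), with the motor above it at (327,130), and the orange lid is at (396,237). The scene picture agrees, with the white basket at (375,190). The camera rotation is given as rpy, so I'll fix that in the helper.

```bash
sed -i "s/T\[:3,:3\]=np.array(c\['rotation'\])/T[:3,:3]=R.from_euler('xyz',np.ravel(c['rotation'])).as_matrix()/" h.py
python3 - <<'E'
from h import *
np.set_printoptions(precision=3,suppress=True)
c=cam('top'); P=cloud(c)
cv2.imwrite('pics/crop.png',cv2.resize(c['image'][90:290,190:440,::-1],None,fx=3,fy=3,interpolation=cv2.INTER_CUBIC)[:600])
for q in ['pump','pot_mouth','lid','lid_grip','basket','basket_grip']:
    for r in mark_of(q,'top')[:4]: print(q,round(r['score'],2),w(c,r['location']),px(c,r['location']))
def reg(m,nm):
    u=np.argwhere(m); print(nm,len(u),u.mean(0)[::-1]); Q=P[m]; 
    a=np.median(Q,0); 
    e,v=np.linalg.eigh(np.cov(Q[:,:2].T)); print(a,Q.min(0),Q.max(0),'axis deg',np.degrees(np.arctan2(v[1,1],v[0,1])),e)
h=cv2.cvtColor(c['image'],cv2.COLOR_RGB2HSV).astype(int)
H,S,V=h[...,0],h[...,1],h[...,2]
vv,uu=np.mgrid[:400,:640]
bx=(abs(uu-258)<20)&(abs(vv-236)<20)
reg(bx&(P[...,2]>0.105),'basket bar')
lx=(abs(uu-397)<25)&(abs(vv-237)<25)
reg(lx&(P[...,2]>0.055),'lid bar'); reg(lx&(S>150)&(H<25)&(P[...,2]<.04)&(P[...,2]>.015),'lid disc')
px_=(abs(uu-319)<35)&(abs(vv-204)<35)
reg(px_&(P[...,2]>0.16),'collar')
m=(abs(uu-327)<30)&(vv>100)&(vv<185)&(S>120)&(H>95)&(H<130)
reg(m,'motor')
E
```

```text
pump 0.78 [0.512 0.039 0.001] [318. 207.]
pot_mouth 0.94 [0.512 0.039 0.171] [319. 203.]
pot_mouth 0.23 [0.509 0.037 0.146] [319. 204.]
lid 0.57 [ 0.404 -0.22  -0.003] [394. 237.]
lid_grip 0.55 [ 0.406 -0.219  0.054] [397. 237.]
basket 0.98 [0.331 0.353 0.002] [227. 261.]
basket 0.91 [ 0.446  0.36  -0.001] [225. 227.]
basket 0.78 [ 0.418  0.234 -0.   ] [262. 235.]
basket 0.69 [ 0.407 -0.221  0.056] [398. 236.]
basket_grip 0.93 [0.326 0.354 0.115] [219. 264.]
basket_grip 0.82 [0.414 0.233 0.113] [258. 236.]
basket_grip 0.74 [0.335 0.125 0.114] [292. 261.]
basket_grip 0.71 [0.443 0.36  0.12 ] [217. 227.]
basket bar 110 [257.436 235.936]
[0.41  0.234 0.125] [0.382 0.045 0.114] [0.444 0.253 1.518] axis deg 90.65653973241419 [0.    0.003]
lid bar 168 [396.958 237.006]
[ 0.407 -0.217  0.065] [ 0.359 -0.233  0.055] [0.451 0.045 1.518] axis deg 90.41750067856168 [0.001 0.006]
lid disc 552 [394.917 236.538]
[ 0.408 -0.209  0.03 ] [ 0.35  -0.274  0.015] [ 0.455 -0.165  0.04 ] axis deg 80.044538890745 [0.001 0.001]
collar 852 [319.232 201.48 ]
[0.52  0.037 0.169] [ 0.407 -0.036  0.16 ] [0.614 0.112 1.518] axis deg 173.97706467466725 [0.002 0.003]
motor 910 [326.645 137.692]
[0.72  0.01  0.118] [ 0.407 -0.051  0.075] [0.8   0.075 1.518] axis deg 170.27096584802632 [0.001 0.002]
```

View pics/crop.png

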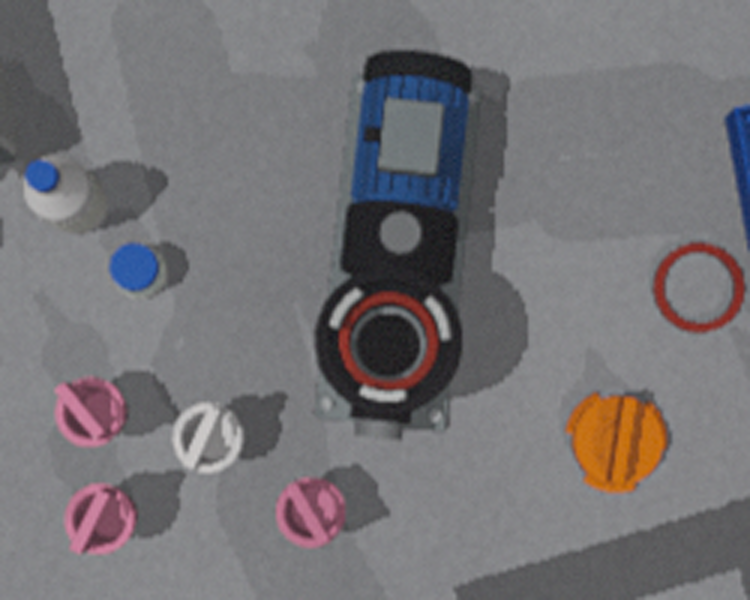

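In the crop the white basket is at (207,437), well clear of the pink ones at (90,410), (100,518) and (312,512). Its bar lies at about -33° in world. The lid is at (618,440) with its bar at about -12° (ear at the lower end, so yaw of about 168°), and the pump heading is about -6°. I'll move towards the lid and look closer.

>>> move_arm:
  plan:
    - {"slide":[1.7,3.6,1],"rot":[0,0,7],"gripper":0}
    - {"slide":[3.4,7.2,2],"rot":[0,0,14]}
    - {"slide":[5.1,10.8,3],"rot":[0,0,21]}
    - {"slide":[6.8,14.4,4],"rot":[0,0,28]}
    - {"slide":[8.5,18,5],"rot":[0,0,35]}

```text
invalid input at $.plan[1]: expected keys gripper, slide, rot
```

>>> move_arm:
  plan:
    - {"slide":[1.7,3.6,0],"rot":[0,0,7]}
    - {"slide":[3.4,7.2,0],"rot":[0,0,14]}
    - {"slide":[5.1,10.8,0],"rot":[0,0,21]}
    - {"slide":[6.8,14.4,0],"rot":[0,0,28]}
    - {"slide":[8.5,18,0],"rot":[0,0,35]}

```text
invalid input at $.plan[0]: expected keys gripper, slide, rot
```

```bash
cat >> h.py <<'E'
def reg(P,m,nm):
    m=m&(P[...,2]<0.4); Q=P[m]
    if len(Q)<10: print(nm,'few');return
    lo,hi=np.percentile(Q,[1,99],axis=0)
    u=np.argwhere(m)
    (cx,cy),(a,b),_=cv2.minAreaRect(Q[:,:2].astype(np.float32)*1000)
    e,v=np.linalg.eigh(np.cov(Q[:,:2].T)); print(nm,len(Q),'px',u.mean(0)[::-1].round(),'mean',Q.mean(0),'rectc',cx,cy,a,b,'z',lo[2],hi[2],'axis',np.degrees(np.arctan2(v[1,1],v[0,1])))
E
python3 - <<'E'
from h import *
np.set_printoptions(precision=3,suppress=True)
c=cam('wrist'); P=cloud(c); P[c['depth']==0]=9
st=arm.observe();print(st['t'],st['q'],st['eef_pos'],np.degrees(st['ee_rot']));print(np.array(c['tool_from_camera']))
save(c,'w1.png')
for q in ['lid','lid_grip','pot_mouth']:
    for r in mark_of(q,'wrist')[:2]: print(q,round(r['score'],2),w(c,r['location']),px(c,r['location']))
near=np.hypot(P[...,0]-.406,P[...,1]+.219)<.07
reg(P,near&(P[...,2]>.055),'bar'); reg(P,near&(P[...,2]<.036)&(P[...,2]>.006),'disc')
h=cv2.cvtColor(c['image'],cv2.COLOR_RGB2HSV)
m=near&(P[...,2]<.034)&(P[...,2]>.004)
Q=P[m&(h[...,1]>120)&(h[...,0]<25)]; d=Q[:,:2]-[.406,-.219];
E
```

```text
1.3 [-1.32   0.22   1.526  0.     1.395 -0.126] [ 0.23  -0.581  0.231] [179.998   0.     21.589]
[[-0.001 -0.954 -0.3    0.076]
 [ 1.    -0.001 -0.001  0.   ]
 [ 0.001 -0.3    0.954 -0.144]
 [ 0.     0.     0.     1.   ]]
bar few
disc few
```

View pics/w1.png

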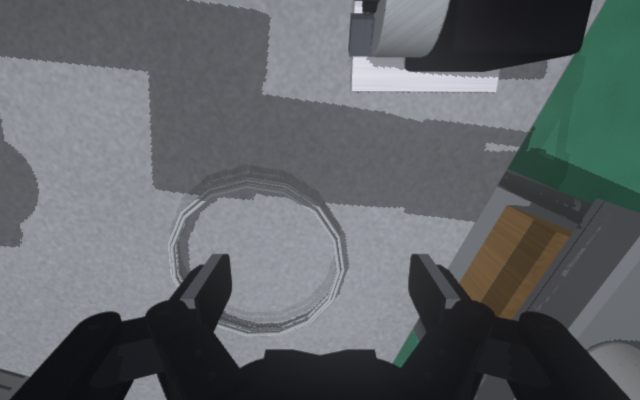

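The moves were refused because every row needs all three keys, so this picture only shows the empty bench at the start pose. Repeating with complete rows.

>>> move_arm:
  plan:
    - {"slide":[1.7,3.6,1],"rot":[0,0,7],"gripper":0}
    - {"slide":[3.4,7.2,2],"rot":[0,0,14],"gripper":0}
    - {"slide":[5.1,10.8,3],"rot":[0,0,21],"gripper":0}
    - {"slide":[6.8,14.4,4],"rot":[0,0,28],"gripper":0}
    - {"slide":[8.5,18,5],"rot":[0,0,35],"gripper":0}

```text
t: 1.87
eef_pos: [0.3153, -0.3995, 0.2817]
ee_rot: [3.141, -0.0, 0.993]
wrist_force: [1.3, -0.2, -0.5]
finger_gap: 1.004
grip_force: 0.0
```

>>> move_arm:
  plan:
    - {"slide":[1.7,3.6,0],"rot":[0,0,7],"gripper":0}
    - {"slide":[3.4,7.2,0],"rot":[0,0,14],"gripper":0}
    - {"slide":[5.1,10.8,0],"rot":[0,0,21],"gripper":0}
    - {"slide":[6.8,14.4,0],"rot":[0,0,28],"gripper":0}
    - {"slide":[8.5,18,0],"rot":[0,0,35],"gripper":0}

```text
t: 2.28
eef_pos: [0.4004, -0.2194, 0.2817]
ee_rot: [3.141, 0.001, 1.604]
wrist_force: [1.1, -0.2, 0.2]
finger_gap: 1.0
grip_force: 0.0
```

Run:
```python
from h import *
np.set_printoptions(precision=3,suppress=True)
c=cam('wrist'); P=cloud(c); P[c['depth']==0]=9
st=arm.observe();print(st['t'],st['q'],st['eef_pos'],np.degrees(st['ee_rot']))
save(c,'w2.png')
for q in ['lid_grip']:
    for r in mark_of(q,'wrist')[:2]: print(q,round(r['score'],2),w(c,r['location']),px(c,r['location']))
near=np.hypot(P[...,0]-.406,P[...,1]+.219)<.075
reg(P,near&(P[...,2]>.055),'bar'); reg(P,near&(P[...,2]<.036)&(P[...,2]>.026),'disc')
m=near&(P[...,2]<.026)&(P[...,2]>.006)
d=P[m][:,:2]-[.406,-.219]; r=np.hypot(*d.T); a=np.degrees(np.arctan2(d[:,1],d[:,0]))[r>.053]%360
print(np.histogram(a,36,(0,360))[0])
```

```text
2.3333 [-0.664 -0.227  1.879  0.005  1.49  -0.71 ] [ 0.403 -0.213  0.282] [179.81   -0.224  92.621]
lid_grip 0.72 [ 0.405 -0.219  0.063] [324. 169.]
bar 42058 px [331. 348.] mean [ 0.402 -0.21   0.347] rectc 402.45172119140625 -216.7943878173828 37.580352783203125 142.41246032714844 z 0.06636144440206679 0.3776826042138857 axis -178.24276661791603
disc 3092 px [326. 162.] mean [ 0.407 -0.217  0.031] rectc 407.6546630859375 -220.86996459960938 99.52642822265625 98.80667877197266 z 0.029059863790643358 0.0358033145030727 axis 79.93054726332261
[ 0  8 31 30 30 27 28 22  0  0  0  0  0  0 21 23 24 27 29 26  8  0  0  0
  0  0  8 10 14 16 21 22  0  0  0  0]
```

View pics/w2.png

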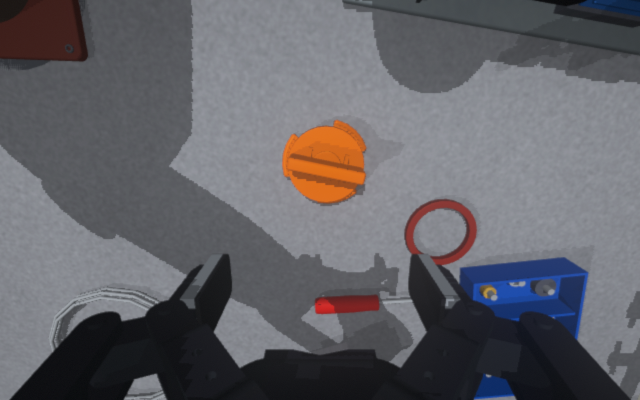

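The lid is at (326,162), with its bar tilted slightly and its ears at about 48°, 170° and 290°, so lid yaw is about 169° and its centre is (0.4065,-0.2195). The spare seal is at (441,232). Next I look at the pot.

>>> move_arm:
  plan:
    - {"slide":[1.5,3.7,1],"rot":[0,0,7],"gripper":0}
    - {"slide":[3,7.4,2],"rot":[0,0,14],"gripper":0}
    - {"slide":[4.5,11.1,3],"rot":[0,0,21],"gripper":0}
    - {"slide":[6,14.8,4],"rot":[0,0,28],"gripper":0}
    - {"slide":[7.5,18.5,5],"rot":[0,0,35],"gripper":0}

```text
t: 2.8
eef_pos: [0.4753, -0.0352, 0.3321]
ee_rot: [3.141, 0.001, 2.213]
wrist_force: [0.9, -0.4, 0.2]
finger_gap: 1.001
grip_force: 0.0
```

>>> move_arm:
  plan:
    - {"slide":[1.5,3.7,1],"rot":[0,0,7],"gripper":0}
    - {"slide":[3,7.4,2],"rot":[0,0,14],"gripper":0}
    - {"slide":[3,7.4,2],"rot":[0,0,20],"gripper":0}
    - {"slide":[3,7.4,2],"rot":[0,0,20],"gripper":0}

```text
t: 3.13
eef_pos: [0.5057, 0.0392, 0.3519]
ee_rot: [3.141, 0.001, 2.565]
wrist_force: [-0.6, 0.1, -0.5]
finger_gap: 1.0
grip_force: 0.0
```

Run:
```python
from h import *
np.set_printoptions(precision=3,suppress=True)
c=cam('wrist'); P=cloud(c); P[c['depth']==0]=9
st=arm.observe();print(st['t'],st['q'],st['eef_pos'],np.degrees(st['ee_rot']))
save(c,'w3.png')
for q in ['pot_mouth','basket_grip']:
    for r in mark_of(q,'wrist')[:3]: print(q,round(r['score'],2),w(c,r['location']),px(c,r['location']))
near=np.hypot(P[...,0]-.512,P[...,1]-.039)<.085
h=cv2.cvtColor(c['image'],cv2.COLOR_RGB2HSV)
top=near&(abs(P[...,2]-.170)<.006)
Q=P[top]; A=np.c_[Q[:,:2],np.ones(len(Q))]
print('top n',len(Q),'z',np.median(Q[:,2]))
(cx,cy),r=cv2.minEnclosingCircle((Q[:,:2]*1000).astype(np.float32)); print('collar circ',cx,cy,r)
red=near&((h[...,0]<8)|(h[...,0]>172))&(h[...,1]>120)&(P[...,2]<.16)&(P[...,2]>.12)
Q=P[red]; print('seal n',len(Q),'z',np.percentile(Q[:,2],[5,50,95])); (cx2,cy2),r2=cv2.minEnclosingCircle((Q[:,:2]*1000).astype(np.float32)); print(cx2,cy2,r2)
wh=near&(h[...,1]<50)&(h[...,2]>150)&(abs(P[...,2]-.17)<.01)
d=P[wh][:,:2]-[cx/1000,cy/1000]; rr=np.hypot(*d.T); k=(rr>.05)&(rr<.066); a=np.degrees(np.arctan2(d[:,1],d[:,0]))[k]%360
print(np.histogram(a,36,(0,360))[0], 'heading mod120 (lug centre+60):', (np.degrees(np.angle(np.exp(1j*np.radians(3*a)).mean()))/3+60)%120)
for z in ['basket']:
    n2=(np.hypot(P[...,0]-.414,P[...,1]-.233)<.06)
    reg(P,n2&(P[...,2]>.108)&(P[...,2]<.14),'bbar'); reg(P,n2&(P[...,2]>.06)&(P[...,2]<.095),'bflange')
```

```text
3.1833 [-0.08  -0.118  1.657 -0.001  1.603 -1.067] [0.505 0.038 0.351] [-179.96     0.012  146.515]
pot_mouth 0.88 [0.513 0.036 0.168] [321. 183.]
basket_grip 0.38 [0.51  0.039 0.148] [322. 175.]
top n 6108 z 0.17092941420669336
collar circ 512.1000366210938 36.57860565185547 75.94637298583984
seal n 2388 z [0.14  0.147 0.148]
514.0204467773438 35.71171569824219 53.88821029663086
[ 0  0  0 64 72 76 75 46  0  0  0  0  0  0  1 81 80 82 79 42  0  0  0  0
  0  0  1 68 68 69 70 38  0  0  0  0] heading mod120 (lug centre+60): 113.06110352805578
bbar 552 px [427.  18.] mean [0.431 0.225 0.124] rectc 430.556884765625 226.62725830078125 14.437451362609863 35.51005172729492 z 0.10997226089086441 0.1272980810038314 axis 156.5907756028859
bflange 826 px [412.  23.] mean [0.425 0.226 0.075] rectc 425.5474548339844 227.4950408935547 75.95357513427734 51.057498931884766 z 0.0672456964094478 0.0919356696291846 axis 63.43417000797373
```

View pics/w3.png

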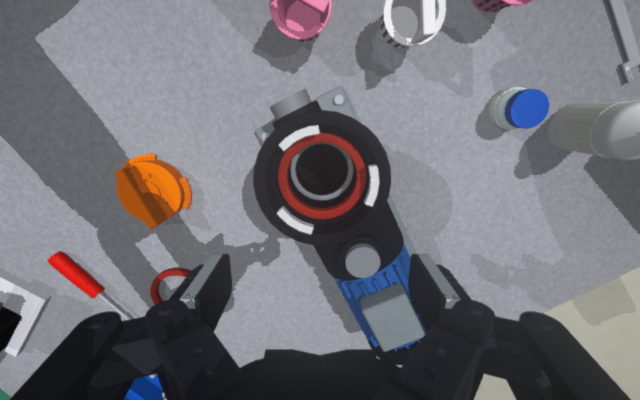

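The pot mouth is at (321,175) in the image, world (0.5125,0.0367). The lugs are at (300,137), (373,185) and (295,220), which gives heading -7°. The white basket is at (412,20). Next I go above the basket.

>>> move_arm:
  plan:
    - {"slide":[-1.5,3.3,-1],"rot":[0,0,0],"gripper":0}
    - {"slide":[-3,6.6,-3],"rot":[0,0,0],"gripper":0}
    - {"slide":[-4.5,10,-5],"rot":[0,0,0],"gripper":0}
    - {"slide":[-6,13.3,-7],"rot":[0,0,0],"gripper":0}
    - {"slide":[-7.5,16.5,-9],"rot":[0,0,0],"gripper":0}

```text
t: 3.7
eef_pos: [0.4293, 0.2024, 0.2603]
ee_rot: [3.141, 0.0, 2.552]
wrist_force: [0.3, 0.9, 0.2]
finger_gap: 1.0
grip_force: 0.0
```

>>> move_arm:
  plan:
    - {"slide":[-1.5,3,-3],"rot":[0,0,0],"gripper":0}
    - {"slide":[-1.5,3,-4],"rot":[0,0,0],"gripper":0}
    - {"slide":[-1.5,3,-4],"rot":[0,0,0],"gripper":0}

```text
t: 3.95
eef_pos: [0.4123, 0.2319, 0.2174]
ee_rot: [-3.136, -0.004, 2.557]
wrist_force: [0.3, -1.0, -1.0]
finger_gap: 1.001
grip_force: 0.0
```

Run:
```python
from h import *
np.set_printoptions(precision=3,suppress=True)
c=cam('wrist'); P=cloud(c); P[c['depth']==0]=9
st=arm.observe();print(st['t'],st['eef_pos'],np.degrees(st['ee_rot']))
save(c,'w4.png')
for r in mark_of('basket_grip','wrist')[:3]: print(round(r['score'],2),w(c,r['location']),px(c,r['location']))
n2=(np.hypot(P[...,0]-.414,P[...,1]-.233)<.055)
reg(P,n2&(P[...,2]>.115)&(P[...,2]<.14),'bbar'); reg(P,n2&(P[...,2]>.066)&(P[...,2]<.085),'bflange')
```

```text
4.0 [0.414 0.231 0.22 ] [-179.803   -0.098  146.471]
0.88 [0.446 0.364 0.12 ] [486. 145.]
0.77 [0.334 0.124 0.119] [161. 193.]
0.67 [0.328 0.354 0.121] [402.  11.]
bbar 1388 px [325. 200.] mean [0.413 0.235 0.125] rectc 414.88580322265625 233.91802978515625 13.990890502929688 68.98078155517578 z 0.11914895736145288 0.1266356532094058 axis 154.80469228188812
bflange 1908 px [325. 185.] mean [0.413 0.235 0.074] rectc 414.19622802734375 234.28509521484375 74.87545776367188 73.77994537353516 z 0.06709581286463093 0.0762993077903694 axis 62.33776412826754
```

View pics/w4.png

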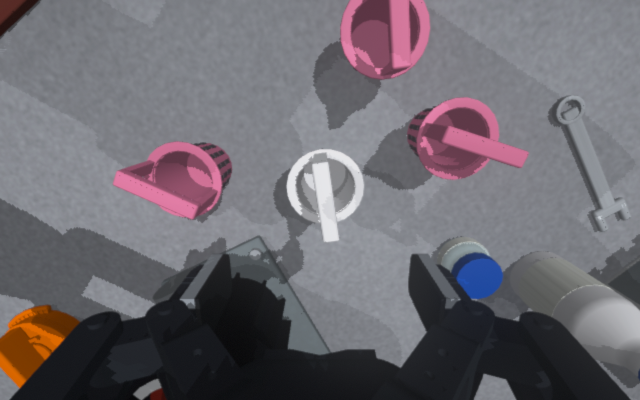

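The white basket is in view at (325,200), world (0.4145,0.234), with its bar at 155°. The pink ones at (172,180), (470,140) and (385,35) are clear of the fingers. Descending to grasp it.

>>> move_arm:
  plan:
    - {"slide":[0,0.1,-4],"rot":[0,0,7],"gripper":0}
    - {"slide":[0,0.1,-8],"rot":[0,0,8.3],"gripper":0}
    - {"slide":[0,0.1,-11],"rot":[0,0,8.3],"gripper":0}
    - {"slide":[0,0.1,-12.3],"rot":[0,0,8.3],"gripper":0}
    - {"slide":[0,0.1,-12.3],"rot":[0,0,8.3],"gripper":0}
  force: 30

```text
t: 4.47
eef_pos: [0.4144, 0.2314, 0.0961]
ee_rot: [-3.138, -0.003, 2.699]
wrist_force: [-0.6, 0.4, 0.1]
finger_gap: 1.003
grip_force: 0.0
```

>>> move_arm:
  plan:
    - {"slide":[0,0,0],"rot":[0,0,0],"gripper":1}
    - {"slide":[0,0,0],"rot":[0,0,0],"gripper":1}
    - {"slide":[0,0,0],"rot":[0,0,0],"gripper":1}
    - {"slide":[0,0,0],"rot":[0,0,0],"gripper":1}
    - {"slide":[0,0,0],"rot":[0,0,0],"gripper":1}
  force: 30

```text
t: 4.88
eef_pos: [0.416, 0.2341, 0.0997]
ee_rot: [3.14, 0.002, 2.703]
wrist_force: [-0.4, 0.7, -0.1]
finger_gap: 0.3
grip_force: 0.0
```

>>> move_arm:
  plan:
    - {"slide":[0,0,0],"rot":[0,0,0],"gripper":1}
    - {"slide":[0,0,0],"rot":[0,0,0],"gripper":1}
    - {"slide":[0,0,0],"rot":[0,0,0],"gripper":1}
  force: 30

```text
t: 5.13
eef_pos: [0.4157, 0.2343, 0.0992]
ee_rot: [3.14, 0.001, 2.704]
wrist_force: [0.4, 1.5, 4.3]
finger_gap: 0.153
grip_force: 31.3
```

>>> move_arm:
  plan:
    - {"slide":[0,0,1],"rot":[0,0,0],"gripper":1}
    - {"slide":[0,0,5],"rot":[0,0,0],"gripper":1}
    - {"slide":[0,0,9],"rot":[0,0,0],"gripper":1}
    - {"slide":[0,0,13],"rot":[0,0,0],"gripper":1}
    - {"slide":[0.5,-1,17],"rot":[0,0,0],"gripper":1}

```text
t: 5.55
eef_pos: [0.4184, 0.2245, 0.27]
ee_rot: [-3.141, -0.002, 2.705]
wrist_force: [1.0, 1.0, -0.6]
finger_gap: 0.154
grip_force: 30.5
```

>>> move_arm:
  plan:
    - {"slide":[1.7,-3.4,1.5],"rot":[0,0,0],"gripper":1}
    - {"slide":[3.4,-6.8,2],"rot":[0,0,0],"gripper":1}
    - {"slide":[5.1,-10.2,2],"rot":[0,0,0],"gripper":1}
    - {"slide":[6.8,-13.6,2],"rot":[0,0,0],"gripper":1}
    - {"slide":[8.3,-16.8,2],"rot":[0,0,0],"gripper":1}

```text
t: 5.97
eef_pos: [0.5031, 0.054, 0.2887]
ee_rot: [-3.141, -0.0, 2.703]
wrist_force: [0.6, 0.2, -1.4]
finger_gap: 0.157
grip_force: 30.5
```

>>> move_arm:
  plan:
    - {"slide":[1,-1.9,-1],"rot":[0,0,0],"gripper":1}
    - {"slide":[1.05,-2,-1],"rot":[0,0,0],"gripper":1}
    - {"slide":[1.05,-2,-1],"rot":[0,0,0],"gripper":1}
    - {"slide":[1.05,-2,-1],"rot":[0,0,0],"gripper":1}

```text
t: 6.3
eef_pos: [0.5128, 0.0363, 0.2781]
ee_rot: [-3.142, -0.002, 2.703]
wrist_force: [-0.6, 0.1, -1.3]
finger_gap: 0.159
grip_force: 30.5
```

Run:
```python
from h import *
np.set_printoptions(precision=3,suppress=True)
c=cam('wrist'); P=cloud(c); P[c['depth']==0]=9
st=arm.observe();print(st['t'],st['eef_pos'],np.degrees(st['ee_rot']),st['wrist_force'],st['finger_gap'],st['grip_force'])
save(c,'w5.png')
n2=(np.hypot(P[...,0]-.5127,P[...,1]-.0364)<.055)
zt=st['eef_pos'][2]-.099
h=cv2.cvtColor(c['image'],cv2.COLOR_RGB2HSV)
wh=(h[...,1]<60)
f=n2&(P[...,2]>zt+.064)&(P[...,2]<zt+.082)&wh
reg(P,f,'flange')
Q=P[f][:,:2]*1000
print(cv2.minEnclosingCircle(Q.astype(np.float32)))
near=np.hypot(P[...,0]-.512,P[...,1]-.037)<.085
Q=P[near&(abs(P[...,2]-.17)<.005)][:,:2]*1000
print('collar',cv2.minEnclosingCircle(Q.astype(np.float32)))
reg(P,near&(abs(P[...,2]-zt-.12)<.012)&wh,'bar')
```

```text
6.35 [0.513 0.037 0.278] [179.99   -0.043 154.929] [-0.202  0.45  -1.009] 0.16126450720517532 30.48853576183319
flange 3604 px [320. 216.] mean [0.501 0.041 0.253] rectc 505.1700134277344 38.815834045410156 74.82654571533203 60.34185028076172 z 0.24481871398401406 0.2575709516848328 axis 64.62246536544923
((512.0236206054688, 35.863285064697266), 37.867183685302734)
collar ((511.9709777832031, 36.587432861328125), 75.7768325805664)
bar 5998 px [319. 269.] mean [0.507 0.038 0.303] rectc 511.95263671875 37.88800811767578 38.49818801879883 68.44327545166016 z 0.288619433082712 0.3103373510017365 axis 154.8258325519596
```

View pics/w5.png

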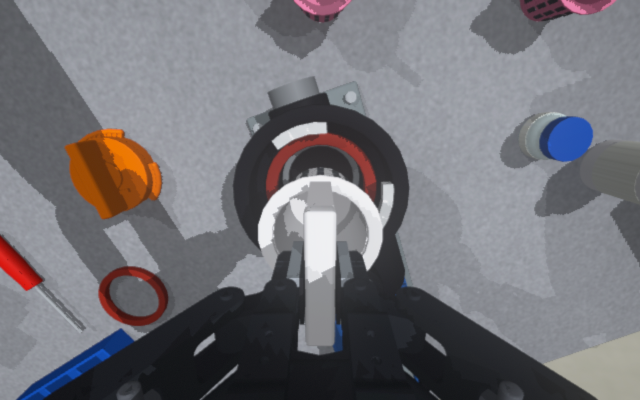

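The hanging basket is seen end-on at (320,216). Its flange centre is (512.0,35.9) mm against the collar at (512.0,36.6) mm, so it is within 1 mm. Lowering it.

>>> move_arm:
  plan:
    - {"slide":[0,0.05,-2],"rot":[0,0,0],"gripper":1}
    - {"slide":[0,0.05,-4],"rot":[0,0,0],"gripper":1}
    - {"slide":[0,0.05,-6],"rot":[0,0,0],"gripper":1}
    - {"slide":[0,0.05,-7],"rot":[0,0,0],"gripper":1}
    - {"slide":[0,0.05,-8],"rot":[0,0,0],"gripper":1}

```text
t: 6.77
eef_pos: [0.5129, 0.0375, 0.1977]
ee_rot: [-3.142, -0.001, 2.705]
wrist_force: [0.7, 0.9, -2.3]
finger_gap: 0.156
grip_force: 30.5
```

>>> move_arm:
  plan:
    - {"slide":[0,0,-1],"rot":[0,0,0],"gripper":1}
    - {"slide":[0,0,-2],"rot":[0,0,0],"gripper":1}
    - {"slide":[0,0,-3],"rot":[0,0,0],"gripper":1}
    - {"slide":[0,0,-4],"rot":[0,0,0],"gripper":1}
    - {"slide":[0,0,-4.8],"rot":[0,0,0],"gripper":1}

```text
t: 7.18
eef_pos: [0.5133, 0.0364, 0.1493]
ee_rot: [-3.141, -0.0, 2.703]
wrist_force: [-0.2, -0.4, -1.7]
finger_gap: 0.158
grip_force: 30.5
```

>>> move_arm:
  plan:
    - {"slide":[0,0,-0.3],"rot":[0,0,0],"gripper":1}
    - {"slide":[0,0,-0.6],"rot":[0,0,0],"gripper":1}
    - {"slide":[0,0,-0.8],"rot":[0,0,0],"gripper":1}

```text
t: 7.43
eef_pos: [0.5136, 0.0363, 0.1421]
ee_rot: [3.142, 0.0, 2.703]
wrist_force: [-0.0, 0.0, -0.7]
finger_gap: 0.158
grip_force: 30.5
```

Expected set-down is at TCP z of about 0.133. I go down slowly and watch the force.

>>> move_arm:
  plan:
    - {"slide":[0,0,-0.2],"rot":[0,0,0],"gripper":1}
    - {"slide":[0,0,-0.4],"rot":[0,0,0],"gripper":1}
    - {"slide":[0,0,-0.6],"rot":[0,0,0],"gripper":1}
    - {"slide":[0,0,-0.6],"rot":[0,0,0],"gripper":1}

```text
t: 7.77
eef_pos: [0.5134, 0.0363, 0.1361]
ee_rot: [-3.142, -0.0, 2.703]
wrist_force: [-0.3, 0.7, -1.5]
finger_gap: 0.157
grip_force: 30.5
```

>>> move_arm:
  plan:
    - {"slide":[0,0,-0.1],"rot":[0,0,0],"gripper":1}
    - {"slide":[0,0,-0.2],"rot":[0,0,0],"gripper":1}
    - {"slide":[0,0,-0.2],"rot":[0,0,0],"gripper":1}

```text
t: 8.02
eef_pos: [0.5134, 0.0364, 0.1342]
ee_rot: [-3.142, -0.0, 2.703]
wrist_force: [-0.4, -0.4, -1.7]
finger_gap: 0.16
grip_force: 30.5
```

>>> move_arm:
  plan:
    - {"slide":[0,0,-0.05],"rot":[0,0,0],"gripper":1}
    - {"slide":[0,0,-0.1],"rot":[0,0,0],"gripper":1}
    - {"slide":[0,0,-0.1],"rot":[0,0,0],"gripper":1}

```text
t: 8.27
eef_pos: [0.5135, 0.0364, 0.1333]
ee_rot: [3.142, 0.0, 2.703]
wrist_force: [-0.6, -0.2, -1.6]
finger_gap: 0.153
grip_force: 30.5
```

>>> move_arm:
  plan:
    - {"slide":[0,0,-0.05],"rot":[0,0,0],"gripper":1}
    - {"slide":[0,0,-0.1],"rot":[0,0,0],"gripper":1}
    - {"slide":[0,0,-0.1],"rot":[0,0,0],"gripper":1}

```text
t: 8.52
eef_pos: [0.5135, 0.0365, 0.1332]
ee_rot: [3.141, 0.0, 2.703]
wrist_force: [-3.2, 0.7, 5.6]
finger_gap: 0.158
grip_force: 31.3
```

It is seated with 5.6 N of contact. I open only a little, stay inside the bore, and withdraw.

>>> move_arm:
  plan:
    - {"slide":[0,0,0],"rot":[0,0,0],"gripper":0.8}
    - {"slide":[0,0,0],"rot":[0,0,0],"gripper":0.7}
    - {"slide":[0,0,0],"rot":[0,0,0],"gripper":0.65}
    - {"slide":[0,0,0],"rot":[0,0,0],"gripper":0.65}
    - {"slide":[0,0,0],"rot":[0,0,0],"gripper":0.65}

```text
t: 8.93
eef_pos: [0.5135, 0.0363, 0.1322]
ee_rot: [-3.142, -0.0, 2.703]
wrist_force: [0.3, -0.5, -0.5]
finger_gap: 0.351
grip_force: 0.0
```

>>> move_arm:
  plan:
    - {"slide":[0,0,1],"rot":[0,0,0],"gripper":0.65}
    - {"slide":[0,0,3],"rot":[0,0,0],"gripper":0.65}
    - {"slide":[0,0,6],"rot":[0,0,0],"gripper":0.65}
    - {"slide":[0,0,10],"rot":[0,0,0],"gripper":0.65}
    - {"slide":[0,0,13],"rot":[0,0,0],"gripper":0.65}

```text
t: 9.35
eef_pos: [0.5137, 0.0363, 0.2657]
ee_rot: [3.141, 0.002, 2.703]
wrist_force: [2.0, 0.6, 0.5]
finger_gap: 0.348
grip_force: 0.0
```

Run:
```python
from h import *
np.set_printoptions(precision=3,suppress=True)
c=cam('wrist'); P=cloud(c); P[c['depth']==0]=9
st=arm.observe();print(st['t'],st['eef_pos'],np.degrees(st['ee_rot']),st['wrist_force'],st['finger_gap'])
save(c,'w6.png')
h=cv2.cvtColor(c['image'],cv2.COLOR_RGB2HSV); wh=(h[...,1]<60)&(h[...,2]>60)
n2=(np.hypot(P[...,0]-.512,P[...,1]-.0365)<.045)
reg(P,n2&(P[...,2]>.145)&(P[...,2]<.167)&wh,'bar');reg(P,n2&(P[...,2]>.095)&(P[...,2]<.122)&wh,'flange')
```

```text
9.4 [0.517 0.036 0.273] [179.754   0.663 154.892] [2.272 0.034 4.56 ] 0.3470154825109443
bar 1262 px [320. 193.] mean [0.511 0.037 0.159] rectc 515.2671508789062 34.43960952758789 13.678478240966797 74.82489013671875 z 0.14775919052801517 0.1606213463611279 axis 154.89620934620123
flange 2295 px [320. 182.] mean [0.514 0.036 0.107] rectc 513.9742431640625 35.69679260253906 81.78406524658203 75.72785949707031 z 0.09617071443452908 0.11376273195280888 axis 65.06978892291451
```

View pics/w6.png

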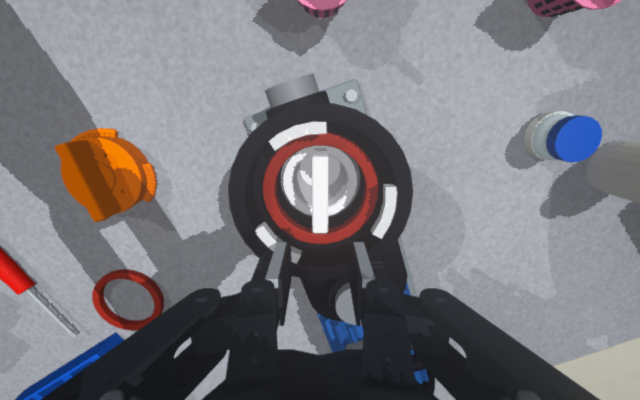

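The basket sits level in the pot: bar at (320,193) and flange centred, with its top at z of about 0.159 where 0.158 is expected. Now to the lid, opening the gripper on the way.

>>> move_arm:
  plan:
    - {"slide":[-1.5,-3.6,0],"rot":[0,0,3],"gripper":0.65}
    - {"slide":[-3,-7.2,0],"rot":[0,0,6],"gripper":0.3}
    - {"slide":[-4.5,-10.8,0],"rot":[0,0,9],"gripper":0}
    - {"slide":[-6,-14.4,-1],"rot":[0,0,12],"gripper":0}
    - {"slide":[-7.5,-18,-2],"rot":[0,0,13.6],"gripper":0}

```text
t: 9.82
eef_pos: [0.4381, -0.1452, 0.2435]
ee_rot: [-3.141, 0.003, 2.944]
wrist_force: [0.7, -0.1, 0.1]
finger_gap: 0.898
grip_force: 0.0
```

>>> move_arm:
  plan:
    - {"slide":[-1.5,-3.6,-2],"rot":[0,0,0],"gripper":0}
    - {"slide":[-3.2,-7.6,-4],"rot":[0,0,0],"gripper":0}
    - {"slide":[-3.2,-7.6,-7],"rot":[0,0,0],"gripper":0}
    - {"slide":[-3.2,-7.6,-7.5],"rot":[0,0,0],"gripper":0}
    - {"slide":[-3.2,-7.6,-7.5],"rot":[0,0,0],"gripper":0}

```text
t: 10.23
eef_pos: [0.4048, -0.2189, 0.1654]
ee_rot: [3.139, -0.004, 2.939]
wrist_force: [0.2, 1.0, 1.0]
finger_gap: 1.001
grip_force: 0.0
```

Run:
```python
from h import *
np.set_printoptions(precision=3,suppress=True)
c=cam('wrist'); P=cloud(c); P[c['depth']==0]=9
st=arm.observe();print(st['t'],st['q'],st['eef_pos'],np.degrees(st['ee_rot']))
save(c,'w7.png')
h=cv2.cvtColor(c['image'],cv2.COLOR_RGB2HSV); o=(h[...,1]>120)&(h[...,0]<25)&(h[...,0]>5)
near=(np.hypot(P[...,0]-.406,P[...,1]+.219)<.075)&o
reg(P,near&(P[...,2]>.060)&(P[...,2]<.075),'bar')
m=near&(P[...,2]<.034)&(P[...,2]>.026); reg(P,m,'disc')
Q=(P[near&(P[...,2]>.005)][:,:2]*1000); print(cv2.minEnclosingCircle(Q.astype(np.float32)))
ct=np.array([.4065,-.2195])
m=near&(P[...,2]<.026)&(P[...,2]>.004)
d=P[m][:,:2]-ct; r=np.hypot(*d.T); a=np.degrees(np.arctan2(d[:,1],d[:,0]))[r>.053]%360
print(np.histogram(a,72,(0,360))[0],(np.degrees(np.angle(np.exp(3j*np.radians(a)).mean()))/3)%120)
```

```text
10.2833 [-0.666 -0.121  2.005  0.     1.26  -2.036] [ 0.406 -0.219  0.167] [179.934  -0.078 168.457]
bar 2042 px [317. 199.] mean [ 0.403 -0.221  0.067] rectc 406.7934875488281 -221.67477416992188 16.01568603515625 95.42564392089844 z 0.06389399493344387 0.06860324513955406 axis 170.12501867716946
disc 5713 px [318. 188.] mean [ 0.404 -0.221  0.031] rectc 406.486572265625 -221.5974884033203 99.88545989990234 99.3511962890625 z 0.029285006405655133 0.03282671503560211 axis 79.87667908555302
((407.1488037109375, -221.32205200195312), 59.01734924316406)
[ 0  0  0  0  1  4  4 10 10 15 14 15 15 16 15 17  0  0  0  0  0  0  0  0
  0  0  0  0 17 23 23 26 26 31 29 28 30 33 33 35 16  0  0  0  0  0  0  0
  0  0  0  0 20 18 20 16 17 12 15 13 13 13 14  9  0  0  0  0  0  0  0  0] 53.194552948401686
```

The lid is centred at (0.4067,-0.2214) with yaw 170°. I go down and grip it firmly.

>>> move_arm:
  plan:
    - {"slide":[0,-0.2,-4],"rot":[0,0,1.6],"gripper":0}
    - {"slide":[0,-0.2,-8],"rot":[0,0,1.6],"gripper":0}
    - {"slide":[0,-0.2,-11.5],"rot":[0,0,1.6],"gripper":0}
    - {"slide":[0,-0.2,-13],"rot":[0,0,1.6],"gripper":0}
    - {"slide":[0,-0.2,-13],"rot":[0,0,1.6],"gripper":0.4}
  force: 110

```text
t: 10.7
eef_pos: [0.4057, -0.2193, 0.0353]
ee_rot: [3.139, -0.004, 2.971]
wrist_force: [-1.1, 0.8, -0.2]
finger_gap: 0.885
grip_force: 0.0
```

>>> move_arm:
  plan:
    - {"slide":[0,0,0],"rot":[0,0,0],"gripper":1}
    - {"slide":[0,0,0],"rot":[0,0,0],"gripper":1}
    - {"slide":[0,0,0],"rot":[0,0,0],"gripper":1}
    - {"slide":[0,0,0],"rot":[0,0,0],"gripper":1}
    - {"slide":[0,0,0],"rot":[0,0,0],"gripper":1}
  force: 110

```text
t: 11.12
eef_pos: [0.4078, -0.2223, 0.0393]
ee_rot: [-3.141, 0.003, 2.969]
wrist_force: [-2.2, 1.3, 4.2]
finger_gap: 0.166
grip_force: 108.0
```

>>> move_arm:
  plan:
    - {"slide":[0,0,0],"rot":[0,0,0],"gripper":1}
    - {"slide":[0,0,0],"rot":[0,0,0],"gripper":1}
    - {"slide":[0,0,0],"rot":[0,0,0],"gripper":1}
  force: 110

```text
t: 11.37
eef_pos: [0.4079, -0.2224, 0.0394]
ee_rot: [-3.141, 0.003, 2.968]
wrist_force: [0.3, 2.0, 9.0]
finger_gap: 0.163
grip_force: 108.2
```

>>> move_arm:
  plan:
    - {"slide":[0,0,1],"rot":[0,0,0],"gripper":1}
    - {"slide":[0,0,5],"rot":[0,0,0],"gripper":1}
    - {"slide":[0,0,9],"rot":[0,0,-6],"gripper":1}
    - {"slide":[0,0,13],"rot":[0,0,-12],"gripper":1}
    - {"slide":[1,2.4,17],"rot":[0,0,-18],"gripper":1}

```text
t: 11.78
eef_pos: [0.4144, -0.2029, 0.2054]
ee_rot: [-3.139, 0.002, 2.646]
wrist_force: [1.4, -1.3, -3.0]
finger_gap: 0.167
grip_force: 108.4
```

>>> move_arm:
  plan:
    - {"slide":[1.5,3.6,1],"rot":[0,0,-6],"gripper":1}
    - {"slide":[3,7.2,2],"rot":[0,0,-12],"gripper":1}
    - {"slide":[4.5,10.8,3],"rot":[0,0,-18],"gripper":1}
    - {"slide":[6,14.4,3],"rot":[0,0,-24],"gripper":1}
    - {"slide":[7.5,18,3],"rot":[0,0,-30],"gripper":1}

```text
t: 12.2
eef_pos: [0.488, -0.0259, 0.2339]
ee_rot: [3.14, 0.002, 2.136]
wrist_force: [0.8, 0.2, -3.1]
finger_gap: 0.166
grip_force: 108.4
```

>>> move_arm:
  plan:
    - {"slide":[1.2,3,0],"rot":[0,0,-5],"gripper":1}
    - {"slide":[2.1,5.4,0],"rot":[0,0,-9],"gripper":1}
    - {"slide":[2.1,5.4,0],"rot":[0,0,-9],"gripper":1}
    - {"slide":[2.1,5.4,0],"rot":[0,0,-9],"gripper":1}
    - {"slide":[2.1,5.4,0],"rot":[0,0,-9],"gripper":1}

```text
t: 12.62
eef_pos: [0.508, 0.0262, 0.2322]
ee_rot: [-3.141, 0.0, 1.986]
wrist_force: [-0.1, -0.7, -3.6]
finger_gap: 0.166
grip_force: 108.6
```

Run:
```python
from h import *
np.set_printoptions(precision=3,suppress=True)
c=cam('wrist'); P=cloud(c); P[c['depth']==0]=9
st=arm.observe();print(st['t'],st['q'],st['eef_pos'],np.degrees(st['ee_rot']),st['wrist_force'],st['torque'],st['finger_gap'])
save(c,'w7.png')
h=cv2.cvtColor(c['image'],cv2.COLOR_RGB2HSV); o=(h[...,1]>120)&(h[...,0]<25)&(h[...,0]>5)
z0=st['eef_pos'][2]-.038
near=(np.hypot(P[...,0]-.512,P[...,1]-.0365)<.075)&o
reg(P,near&(P[...,2]>z0+.060)&(P[...,2]<z0+.075),'bar')
reg(P,near&(P[...,2]<z0+.036)&(P[...,2]>z0+.024),'disc')
dm=near&(P[...,2]<z0+.036)&(P[...,2]>z0+.024)
Q=P[dm]; A=np.c_[Q[:,:2]-[.512,.0365],np.ones(len(Q))]; print('plane tilt',np.linalg.lstsq(A,Q[:,2],rcond=None)[0], 'z0',z0)
Q=(P[near&(P[...,2]>z0-.002)&(P[...,2]<z0+.036)][:,:2]*1000).astype(np.float32); print(cv2.minEnclosingCircle(Q))
near=np.hypot(P[...,0]-.512,P[...,1]-.037)<.085
Q=P[near&(abs(P[...,2]-.17)<.005)][:,:2]*1000
print('collar',len(Q),cv2.minEnclosingCircle(Q.astype(np.float32)))
```

```text
12.6667 [-0.104 -0.06   1.823 -0.001  1.38  -0.518] [0.508 0.026 0.232] [-179.953    0.01   113.725] [ 1.002 -0.394 -2.52 ] [ 0.023 -0.02   0.003] 0.1632978211102821
bar 6555 px [320. 262.] mean [0.503 0.035 0.26 ] rectc 504.5125732421875 30.563594818115234 39.83190155029297 84.43192291259766 z 0.25619944152125734 0.26567459913776015 axis 113.80223169702836
disc 13219 px [320. 222.] mean [0.501 0.04  0.224] rectc 502.520263671875 35.64573669433594 100.59422302246094 79.17524719238281 z 0.2215373564810714 0.22955597937180056 axis -156.21773606685537
plane tilt [-0.    -0.     0.224] z0 0.19419233743034175
((507.0547180175781, 26.100013732910156), 59.109371185302734)
collar 9198 ((512.0902099609375, 37.385318756103516), 75.81610870361328)
```

View pics/w7.png

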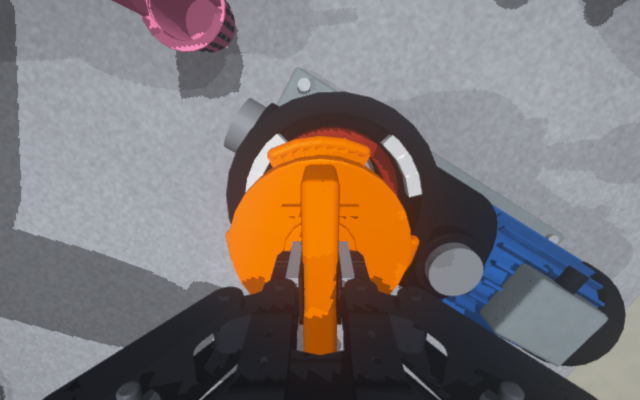

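The lid is held level with its ear at (320,150), between the lugs at (265,165) and (403,165). Its centre is (507.1,26.1) against the collar at (512.1,37.1), so I correct by (+5,+11) mm and -0.8°, then lower it.

>>> move_arm:
  plan:
    - {"slide":[0.5,1.1,0],"rot":[0,0,-0.8],"gripper":1}
    - {"slide":[0.5,1.1,0],"rot":[0,0,-0.8],"gripper":1}
    - {"slide":[0.5,1.1,-0.6],"rot":[0,0,-0.8],"gripper":1}
    - {"slide":[0.5,1.1,-1.2],"rot":[0,0,-0.8],"gripper":1}
    - {"slide":[0.5,1.1,-1.8],"rot":[0,0,-0.8],"gripper":1}

```text
t: 13.08
eef_pos: [0.5131, 0.0367, 0.2134]
ee_rot: [-3.141, 0.0, 1.97]
wrist_force: [-0.2, 1.0, -4.1]
finger_gap: 0.165
grip_force: 108.7
```

Run:
```python
from h import *
np.set_printoptions(precision=3,suppress=True)
c=cam('wrist'); P=cloud(c); P[c['depth']==0]=9
st=arm.observe();print(st['t'],st['eef_pos'],np.degrees(st['ee_rot']),st['wrist_force'],st['torque'])
h=cv2.cvtColor(c['image'],cv2.COLOR_RGB2HSV); o=(h[...,1]>120)&(h[...,0]<25)&(h[...,0]>5)
z0=st['eef_pos'][2]-.038
near=(np.hypot(P[...,0]-.512,P[...,1]-.0365)<.075)
Q=(P[o&near&(P[...,2]>z0-.002)&(P[...,2]<z0+.036)][:,:2]*1000).astype(np.float32); print(cv2.minEnclosingCircle(Q))
near=np.hypot(P[...,0]-.512,P[...,1]-.037)<.085
Q=P[near&~o&(abs(P[...,2]-.17)<.005)][:,:2]*1000
print('collar',len(Q),cv2.minEnclosingCircle(Q.astype(np.float32)))
wh=near&(h[...,1]<50)&(h[...,2]>150)&(abs(P[...,2]-.17)<.008)
d=P[wh][:,:2]-[.5121,.037]; rr=np.hypot(*d.T); k=(rr>.05)&(rr<.066); a=np.degrees(np.arctan2(d[:,1],d[:,0]))[k]%360
print(np.histogram(a,72,(0,360))[0])
```

```text
13.1333 [0.512 0.037 0.212] [-179.841   -0.067  112.876] [-0.763 -0.093 -3.993] [0.02  0.09  0.017]
((515.4677124023438, 30.043052673339844), 66.24864196777344)
collar 11393 ((512.306884765625, 36.792457580566406), 75.9787826538086)
[  0   0   0   0   0   0  70  90 107 108 115 115 104 115 120  18   0   0
   0   0   0   0   0   0   0   0   0   0   0   0 106 117 118 112 121 115
 105  94  70  11   0   0   0   0   0   0   0   0   0   0   0   0   0   0
   0   0   0   0   0   0   0   0   0   0   0   0   0   0   0   0   0   0]
```

>>> move_arm:
  plan:
    - {"slide":[0,0,-0.5],"rot":[0,0,0],"gripper":1}
    - {"slide":[0,0,-1],"rot":[0,0,0],"gripper":1}
    - {"slide":[0,0,-1.5],"rot":[0,0,0],"gripper":1}
    - {"slide":[0,0,-1.9],"rot":[0,0,0],"gripper":1}
    - {"slide":[0,0,-2.1],"rot":[0,0,0],"gripper":1}

```text
t: 13.55
eef_pos: [0.5132, 0.0376, 0.1923]
ee_rot: [-3.141, -0.0, 1.971]
wrist_force: [-1.1, -0.1, -3.1]
finger_gap: 0.164
grip_force: 108.7
```

>>> move_arm:
  plan:
    - {"slide":[0,0,-0.15],"rot":[0,0,0],"gripper":1}
    - {"slide":[0,0,-0.3],"rot":[0,0,0],"gripper":1}
    - {"slide":[0,0,-0.3],"rot":[0,0,0],"gripper":1}

```text
t: 13.8
eef_pos: [0.5135, 0.0376, 0.1901]
ee_rot: [-3.141, -0.0, 1.971]
wrist_force: [-0.2, 0.6, -3.6]
finger_gap: 0.167
grip_force: 108.7
```

>>> move_arm:
  plan:
    - {"slide":[0,0,-0.1],"rot":[0,0,0],"gripper":1}
    - {"slide":[0,0,-0.2],"rot":[0,0,0],"gripper":1}
    - {"slide":[0,0,-0.2],"rot":[0,0,0],"gripper":1}

```text
t: 14.05
eef_pos: [0.5136, 0.0375, 0.1882]
ee_rot: [3.142, 0.0, 1.971]
wrist_force: [-1.0, -0.3, -3.5]
finger_gap: 0.166
grip_force: 108.7
```

>>> move_arm:
  plan:
    - {"slide":[0,0,-0.1],"rot":[0,0,0],"gripper":1}
    - {"slide":[0,0,-0.15],"rot":[0,0,0],"gripper":1}
    - {"slide":[0,0,-0.15],"rot":[0,0,0],"gripper":1}

```text
t: 14.3
eef_pos: [0.5135, 0.0375, 0.1866]
ee_rot: [-3.141, -0.0, 1.971]
wrist_force: [-0.6, 0.2, -2.8]
finger_gap: 0.166
grip_force: 108.7
```

>>> move_arm:
  plan:
    - {"slide":[0,0,-0.1],"rot":[0,0,0],"gripper":1}
    - {"slide":[0,0,-0.15],"rot":[0,0,0],"gripper":1}
    - {"slide":[0,0,-0.15],"rot":[0,0,0],"gripper":1}

```text
t: 14.55
eef_pos: [0.5138, 0.0375, 0.1855]
ee_rot: [3.141, 0.0, 1.971]
wrist_force: [0.4, 0.0, -2.4]
finger_gap: 0.163
grip_force: 108.9
```

>>> move_arm:
  plan:
    - {"slide":[0,0,-0.05],"rot":[0,0,0],"gripper":1}
    - {"slide":[0,0,-0.1],"rot":[0,0,0],"gripper":1}
    - {"slide":[0,0,-0.1],"rot":[0,0,0],"gripper":1}

```text
t: 14.8
eef_pos: [0.5139, 0.0375, 0.1851]
ee_rot: [3.141, 0.0, 1.971]
wrist_force: [-2.3, 0.2, 4.5]
finger_gap: 0.165
grip_force: 109.8
```

The lid touches the seal. Now I turn it clockwise, first through the free part.

>>> move_arm:
  plan:
    - {"slide":[0,0,0],"rot":[0,0,-4],"gripper":1}
    - {"slide":[0,0,0],"rot":[0,0,-8],"gripper":1}
    - {"slide":[0,0,0],"rot":[0,0,-12],"gripper":1}
    - {"slide":[0,0,0],"rot":[0,0,-16],"gripper":1}
    - {"slide":[0,0,0],"rot":[0,0,-20],"gripper":1}
  force: 120

```text
t: 15.22
eef_pos: [0.5145, 0.0372, 0.1852]
ee_rot: [3.139, 0.001, 1.619]
wrist_force: [0.2, -1.2, 2.6]
finger_gap: 0.163
grip_force: 117.1
```

```bash
cat > o.py <<'E'
from h import *
np.set_printoptions(precision=3,suppress=True)
s=arm.observe();print(s['t'],s['eef_pos'],np.degrees(s['ee_rot']),'F',s['wrist_force'],'M',s['torque'],'tau6',s['tau'][5],s['finger_gap'],s['grip_force'])
E
python3 o.py
```

```text
15.2167 [0.515 0.037 0.185] [179.865   0.049  92.734] F [ 0.175 -1.186  2.646] M [-0.235  0.15   0.173] tau6 -0.9477280452847481 0.16308512172660486 117.0760452747345
```

>>> move_arm:
  plan:
    - {"slide":[0,0,0],"rot":[0,0,-2],"gripper":1}
    - {"slide":[0,0,0],"rot":[0,0,-4],"gripper":1}
    - {"slide":[0,0,0],"rot":[0,0,-6],"gripper":1}
    - {"slide":[0,0,0],"rot":[0,0,-8],"gripper":1}
    - {"slide":[0,0,0],"rot":[0,0,-8],"gripper":1}

```text
t: 15.63
eef_pos: [0.5145, 0.0372, 0.1852]
ee_rot: [3.139, 0.0, 1.481]
wrist_force: [1.3, -1.5, 4.4]
finger_gap: 0.163
grip_force: 117.2
```

```bash
python3 o.py
```

```text
15.6333 [0.514 0.037 0.185] [179.862   0.024  84.843] F [ 1.264 -1.457  4.413] M [-0.238  0.118 -0.062] tau6 0.41735563427209854 0.16318808238890364 117.20993399620056
```

>>> move_arm:
  plan:
    - {"slide":[0,0,0],"rot":[0,0,-1.5],"gripper":1}
    - {"slide":[0,0,0],"rot":[0,0,-3],"gripper":1}
    - {"slide":[0,0,0],"rot":[0,0,-4.5],"gripper":1}
    - {"slide":[0,0,0],"rot":[0,0,-6],"gripper":1}

```text
t: 15.97
eef_pos: [0.5144, 0.0374, 0.1852]
ee_rot: [3.139, -0.0, 1.378]
wrist_force: [0.0, -0.5, 4.2]
finger_gap: 0.162
grip_force: 117.5
```

```bash
python3 o.py
```

```text
15.9667 [0.514 0.037 0.185] [179.876  -0.001  78.927] F [ 0.018 -0.46   4.226] M [-0.198  0.063  0.22 ] tau6 -0.2186868153512478 0.16248623179747468 117.46615290641785
```

>>> move_arm:
  plan:
    - {"slide":[0,0,0],"rot":[0,0,-1.5],"gripper":1}
    - {"slide":[0,0,0],"rot":[0,0,-3],"gripper":1}
    - {"slide":[0,0,0],"rot":[0,0,-4.5],"gripper":1}

```text
t: 16.22
eef_pos: [0.5144, 0.0374, 0.1852]
ee_rot: [3.139, -0.0, 1.299]
wrist_force: [0.4, -0.6, 5.3]
finger_gap: 0.161
grip_force: 117.4
```

```bash
python3 o.py
```

```text
16.2167 [0.514 0.037 0.185] [179.876  -0.011  74.428] F [ 0.405 -0.645  5.313] M [-0.172  0.16   0.177] tau6 -0.2236091997474432 0.16129340462751507 117.38074064254761
```

>>> move_arm:
  plan:
    - {"slide":[0,0,0],"rot":[0,0,-1.5],"gripper":1}
    - {"slide":[0,0,0],"rot":[0,0,-3],"gripper":1}
    - {"slide":[0,0,0],"rot":[0,0,-4.5],"gripper":1}

```text
t: 16.47
eef_pos: [0.5142, 0.0375, 0.1851]
ee_rot: [3.14, -0.0, 1.221]
wrist_force: [-1.1, -0.2, 4.4]
finger_gap: 0.164
grip_force: 117.3
```

```bash
python3 o.py
```

```text
16.4667 [0.514 0.037 0.185] [179.904  -0.02   69.938] F [-1.097 -0.173  4.38 ] M [-0.093  0.23   0.389] tau6 -0.06130746100097895 0.1643686116417742 117.34712362289429
```

Resistance is beginning (0.39 N m at 43°), so I use smaller steps.

>>> move_arm:
  plan:
    - {"slide":[0,0,0],"rot":[0,0,-1],"gripper":1}
    - {"slide":[0,0,0],"rot":[0,0,-2],"gripper":1}

```text
t: 16.63
eef_pos: [0.5141, 0.0375, 0.185]
ee_rot: [3.14, -0.0, 1.186]
wrist_force: [-0.1, -0.4, 4.8]
finger_gap: 0.164
grip_force: 117.6
```

```bash
python3 o.py
```

```text
16.6333 [0.514 0.038 0.185] [179.926  -0.016  67.949] F [-0.143 -0.432  4.839] M [-0.115  0.19   0.58 ] tau6 0.29507369734346867 0.1638652659203797 117.613685131073
```

>>> move_arm:
  plan:
    - {"slide":[0,0,0],"rot":[0,0,-1],"gripper":1}
    - {"slide":[0,0,0],"rot":[0,0,-2],"gripper":1}

```text
t: 16.8
eef_pos: [0.5139, 0.0375, 0.1848]
ee_rot: [3.141, -0.0, 1.152]
wrist_force: [-0.9, 0.1, 4.8]
finger_gap: 0.162
grip_force: 117.8
```

```bash
python3 o.py
```

```text
16.8 [0.514 0.038 0.185] [179.943  -0.004  65.977] F [-0.904  0.055  4.799] M [-0.115  0.212  0.863] tau6 0.6504391506314278 0.1622597535480144 117.76708245277405
```

>>> move_arm:
  plan:
    - {"slide":[0,0,0],"rot":[0,0,-0.6],"gripper":1}

```text
t: 16.88
eef_pos: [0.5139, 0.0376, 0.1848]
ee_rot: [3.141, -0.0, 1.141]
wrist_force: [-1.8, 0.3, 5.3]
finger_gap: 0.163
grip_force: 117.9
```

```bash
python3 o.py
```

```text
16.8833 [0.514 0.038 0.185] [179.945  -0.002  65.381] F [-1.796  0.292  5.278] M [-0.123  0.251  0.97 ] tau6 0.8921183086931705 0.16339178966123824 117.89820313453674
```

>>> move_arm:
  plan:
    - {"slide":[0,0,0],"rot":[0,0,0],"gripper":1}
    - {"slide":[0,0,0],"rot":[0,0,0],"gripper":1}

```text
t: 17.05
eef_pos: [0.5139, 0.0376, 0.1848]
ee_rot: [3.141, -0.0, 1.142]
wrist_force: [-0.4, -0.4, 4.3]
finger_gap: 0.161
grip_force: 117.6
```

```bash
python3 o.py
```

```text
17.05 [0.514 0.038 0.185] [179.947  -0.004  65.413] F [-0.396 -0.391  4.27 ] M [-0.138  0.294  0.75 ] tau6 0.7864503934979439 0.16113086393556258 117.64622569084167
```

>>> move_arm:
  plan:
    - {"slide":[0,0,0],"rot":[0,0,-0.2],"gripper":1}
    - {"slide":[0,0,0],"rot":[0,0,-0.3],"gripper":1}

```text
t: 17.22
eef_pos: [0.5139, 0.0375, 0.1848]
ee_rot: [3.141, -0.0, 1.137]
wrist_force: [-2.1, -0.1, 6.1]
finger_gap: 0.166
grip_force: 118.0
```

```bash
python3 o.py
```

```text
17.2167 [0.514 0.038 0.185] [179.945  -0.     65.126] F [-2.052 -0.113  6.109] M [-0.103  0.251  0.956] tau6 1.021137423813343 0.16609708641676185 117.96281933784485
```

Turning takes 0.96 N m in slow motion, so the lid is firmly tight. Releasing and withdrawing.

>>> move_arm:
  plan:
    - {"slide":[0,0,0],"rot":[0,0,0],"gripper":0.7}
    - {"slide":[0,0,0],"rot":[0,0,0],"gripper":0.5}
    - {"slide":[0,0,0],"rot":[0,0,0],"gripper":0.4}
    - {"slide":[0,0,0],"rot":[0,0,0],"gripper":0.4}
    - {"slide":[0,0,0],"rot":[0,0,0],"gripper":0.4}

```text
t: 17.63
eef_pos: [0.5134, 0.0375, 0.1839]
ee_rot: [-3.141, 0.0, 1.134]
wrist_force: [0.0, -0.2, -0.6]
finger_gap: 0.601
grip_force: 0.0
```

>>> move_arm:
  plan:
    - {"slide":[0,0,1],"rot":[0,0,0],"gripper":0.4}
    - {"slide":[0,0,4],"rot":[0,0,0],"gripper":0.4}
    - {"slide":[0,0,8],"rot":[0,0,0],"gripper":0.4}
    - {"slide":[0,0,11],"rot":[0,0,0],"gripper":0.4}
    - {"slide":[0,0,12],"rot":[0,0,0],"gripper":0.4}

```text
t: 18.05
eef_pos: [0.5158, 0.0374, 0.3111]
ee_rot: [3.133, -0.003, 1.135]
wrist_force: [0.4, -0.1, 1.2]
finger_gap: 0.601
grip_force: 0.0
```

```bash
python3 o.py
python3 - <<'E'
from h import *
np.set_printoptions(precision=3,suppress=True)
c=cam('wrist'); P=cloud(c); P[c['depth']==0]=9
cv2.imwrite('pics/w9.png',c['image'][...,::-1])
h=cv2.cvtColor(c['image'],cv2.COLOR_RGB2HSV); o=(h[...,1]>120)&(h[...,0]<25)&(h[...,0]>5)
near=(np.hypot(P[...,0]-.512,P[...,1]-.0365)<.075)&o
reg(P,near&(P[...,2]>.205)&(P[...,2]<.222),'bar')
m=near&(P[...,2]<.186)&(P[...,2]>.168); reg(P,m,'disc')
Q=P[m]; A=np.c_[Q[:,:2]-[.512,.0365],np.ones(len(Q))]; print('plane',np.linalg.lstsq(A,Q[:,2],rcond=None)[0])
E
```

```text
18.05 [0.516 0.037 0.311] [179.512  -0.185  65.016] F [ 0.358 -0.127  1.241] M [ 0.031 -0.001  0.014] tau6 -0.0005073467764304951 0.600546387827839 0.0
bar 2082 px [316. 195.] mean [0.514 0.04  0.212] rectc 512.9696044921875 37.59181213378906 95.46479797363281 16.02863311767578 z 0.20921496841232357 0.21406519714151562 axis 66.0665462033215
disc 6693 px [316. 185.] mean [0.514 0.04  0.177] rectc 514.4921264648438 36.60055923461914 111.28937530517578 102.87825012207031 z 0.17403359377388822 0.18265343693675862 axis 156.3749911294264
plane [-0.001 -0.001  0.177]
```

View pics/w9.png

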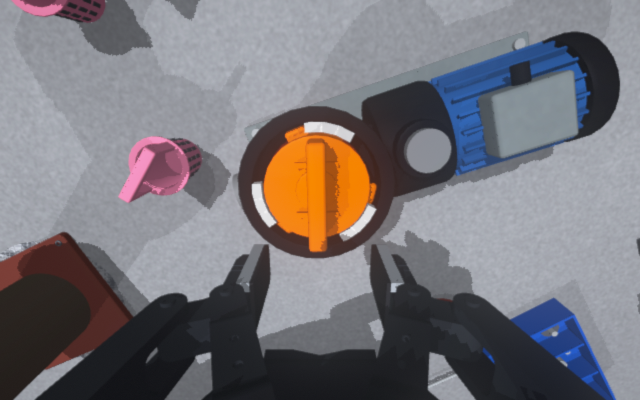

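The lid sits level at (316,185), with its ears under the white lugs at (330,130), (262,205) and (360,222), and the gripper is clear. Handing in.

```bash
python3 -c "
from station import close_job
print(close_job())"
```

```text
the job is handed in; nothing more can be done
None
```

The white basket is back on its ledge, set down gently, and the orange lid is level under the lugs, tightened to about 0.96 N m; the job was handed in at about 18 s and gave no verdict.

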